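Hold the taped strip in the hand press

TASK

One of the two hand presses holds two pieces of wood, a small strip lying on a block and stuck with double-sided tape; the other holds a single block. On the press with the two pieces, push the knob straight down until the dark band on its stem is half-way into the guide sleeve, never down to the stop, and keep it there steadily for at least five seconds so that the tape bonds; finish while still holding it down. Leave the other press alone, and do not shift the dropper bottle, the sanding block or the tape roll.

Things in the scene. Friction and masses are not known exactly. Their poses are not given: they have to be found in the camera images.
- press_1: The left (+y) of two identical fixed grey hand presses. Origin on the bench top exactly below the plunger's axis; z up, +x toward the press's rear column. Base plate 170 x 110 x 12 mm, reaching from x = -60 to +110 mm; its top (the bed) is 12 mm above the bench. Behind the axis (x = 68 to 102 mm) a column carries an overhanging arm 36 mm wide, top at 115 mm, with a steel guide sleeve (29 mm diameter) on the axis, its rim 122 mm above the bench. Nothing stands above the knob.
- plunger_1_top (a point): Centre of the flat top of press 1's black round knob (36 mm diameter, 22 mm high, flat top 28 mm across); 193 mm above the bench when up. Moves with the knob. Under the knob runs a 15 mm steel stem with a wider dark band, 12 mm tall; at rest the band stands 29 to 41 mm above the sleeve's rim, and it sinks into the sleeve as the knob goes down.
- plunger_1 (a joint): Travel of press 1's knob, m: 0 = up (rest), growing as it is pushed straight down, hard stop at 0.047. The band begins to enter the sleeve at 0.029 and is just swallowed at 0.041; half-way is 0.035. A return spring lifts the knob when let go: it takes 3.6 N to start, plus 0.08 N per mm of travel. Nothing latches it.
- foot_1: Round rubber foot (22 mm diameter, 8 mm thick) of press 1; origin at the centre of its underside, on the axis, 68 mm above the bench at rest. It goes down with the knob until it meets wood, then a spring between foot and knob gives 0.5 N per mm of further knob travel (independent of the return spring). On the strip it lands at 17 mm of knob travel, so half-way on the band squeezes the wood with about 9 N (knob push about 16 N).
- press_2: The right (-y) of two identical fixed grey hand presses. Origin on the bench top exactly below the plunger's axis; z up, +x toward the press's rear column. Base plate 170 x 110 x 12 mm, reaching from x = -60 to +110 mm; its top (the bed) is 12 mm above the bench. Behind the axis (x = 68 to 102 mm) a column carries an overhanging arm 36 mm wide, top at 115 mm, with a steel guide sleeve (29 mm diameter) on the axis, its rim 122 mm above the bench. Nothing stands above the knob.
- plunger_2_top (a point): Centre of the flat top of press 2's black round knob (36 mm diameter, 22 mm high, flat top 28 mm across); 193 mm above the bench when up. Moves with the knob. Under the knob runs a 15 mm steel stem with a wider dark band, 12 mm tall; at rest the band stands 29 to 41 mm above the sleeve's rim, and it sinks into the sleeve as the knob goes down.
- plunger_2 (a joint): Travel of press 2's knob, m: 0 = up (rest), growing as it is pushed straight down, hard stop at 0.047. The band begins to enter the sleeve at 0.029 and is just swallowed at 0.041; half-way is 0.035. A return spring lifts the knob when let go: it takes 3.6 N to start, plus 0.08 N per mm of travel. Nothing latches it.
- foot_2: Round rubber foot (22 mm diameter, 8 mm thick) of press 2; origin at the centre of its underside, on the axis, 68 mm above the bench at rest. It goes down with the knob until it meets wood, then a spring between foot and knob gives 0.5 N per mm of further knob travel (independent of the return spring). On the strip it lands at 17 mm of knob travel, so half-way on the band squeezes the wood with about 9 N (knob push about 16 N).
- strip: Loose dark wooden strip 25 x 60 x 14 mm (long along its y), lying flat on the base block under one of the presses, which one changes. Origin at the centre of its underside, z up; its top is 51 mm above the bench.
- base_block: Loose light wooden block 50 x 50 x 25 mm on the same press's bed, carrying the strip. Origin at the centre of its underside, z up.
- plain_block: Loose light wooden block 40 x 85 x 30 mm, a single piece with nothing on it, on the bed of the other press. Origin at the centre of its underside.
- dropper: Bystander: small brown dropper bottle, 34 mm wide, 102 mm tall, upright on the bench behind the presses. Origin at the centre of its underside.
- sander: Bystander: cork sanding block 46 x 86 x 27 mm on the bench left of the presses. Origin at the centre of its underside. Behind it wall cabinets hang (y over about 0.1 m, x over about 0.5 m, underside 0.44 m above the bench): keep a high elbow drawn in when swinging past.
- tape_roll: Bystander: roll of masking tape, 96 mm diameter, 25 mm high, flat on the bench behind the presses. Origin at the centre of its underside.
Mind the look-alikes: they are no part of the job. Of the things like the base_block, leave any that is orange; of the rest the larger one is meant.

How it is judged:
By the outcome, as a careful person would: the job done as asked, in the order asked, and still so for the second after the job is handed in, while the arm keeps its last pose, push and grip.
It also fails if it takes over 38 s, if anything falls off the work surface, if the arm or the gripper's body presses on something with over 40 N, if the wrist force passes 120 N, or if a joint passes its speed limit or range.

ROBOT

A 6-joint arm with a two-finger parallel gripper is mounted at the origin on a cart in front of the work surface, level with it; the furniture and walls round the work are solid. World frame = base frame: x ahead of the robot, y to its left, z up, the work surface at z = 0. Lengths are in m, angles in rad, forces in N, time in s.
With the tool pointing down it reaches from about 0.325 to 0.75 m from the base axis. Payload 7.6 kg.
Tool frame: the origin (TCP) lies on the centre line of the jaws, within the pads' length; the fingertips stand 17 mm ahead of it and the grasp point (between the pads) lies 2 mm behind it; z points along the fingers, y is the line along which they close (so a half turn about z gives the same grasp; the last joint's range is limited). The gripper opens to 85 mm and grips with 20 to 120 N. Pads are 22 mm wide; open, the fingers measure 114 mm over their backs; the gripper's body (76 mm by 85 mm) begins 54 mm behind the grasp point. The pads swing forward as they close: fully open they stand 13 mm farther back than shut.
Start: joints at [1.139, 0.052, 1.401, -0, 1.689, -0.07], TCP at [0.186, 0.491, 0.248] pointing down, gripper open.
Joint ranges: [-2.9, 2.9], [-0.91, 2.17], [0.12, 2.37], [-1.06, 4.2], [0.26, 2.73], [-2.93, 2.93]. Speed limits (rad/s): [2.57, 2.57, 3.01, 3.14, 3.14, 3.14].

INTERFACE

Orientations are given as a 3x3 rotation matrix whose columns are the frame's x, y, z axes.
In Python, from cell import state, capture, camera_params, sign_off gives the robot as it stands.
- The arm moves only by the tool send_rows, never from a script. Its argument "moves" is a list that holds one entry, the list of rows, each a list of 7 numbers: the turn, a rotation vector about the tool's x, y, z in rad, then the shift along the tool's x, y, z in mm, then the closure in counts, from 0 (fully open) to 255 (shut). A call has 1 to 20 rows; each row shifts and turns the commanded pose from where the row before left it, along the tool's axes as they then stand; what a row does not reach is not made up. A row lasts 1/10 s, in which the tool goes at most 50 mm and 8.59 degrees, less where a joint would pass 70% of its speed; a pose out of reach is approached as far as the arm can. A call is refused whole if a number of a shift passes 50 or a number of a turn 0.15, either way. A call with a gripper value outside its range is refused whole. The fingers move at their own pace and stop on an object; "grip_force" is the grip in N (left out, the last holds). Time passes only in rows, so rows that do not move let the fingers close. It gives the time, the measured TCP pose, the force, the opening and the grip force at its end, in the units of the state.
- state(): the state, without advancing time (a new reading comes with each control period).
- capture(name): name is "side" or "top"; returns the picture (384x512x3 uint8, red, green, blue); there is no depth.
- camera_params(name): a dict with "fx", "fy", "cx", "cy" (pixels), "R" (3x3) and "t" (3): a world point X has camera coordinates R X + t. Camera axes: x right, y down, z forward; pixel columns grow to the right and rows downward; lengths in m; the calibration is good to about 2 mm. A picture is of the moment at which its call begins. camera_params takes no time and is no camera call.
- sign_off(): hands the job in; it is judged then, once.
The state is a dict: "time_s": time; "q": joint angles; "joint_velocities": joint speeds; "tau": joint torques, N m; "position": TCP position; "ee_rot": TCP orientation; "wrist_force": force on the tool from outside, world axes, zero at the start; "torque": the same for the moment, N m; "finger_gap": finger opening in m; "grasp_force": force on a finger pad.
Only numpy, scipy, OpenCV 4.12 (cv2) and the standard library are available. Lean on these libraries where they do the work, as an engineer would, in place of code of your own. Each camera call takes 0.05 s, during which the arm holds its last target. There are 200 camera calls.

## Working session

There is one attempt and no reset: what is moved stays moved. The work goes in short steps, Python scripts to look and compute and a tool call to move; the robot and the scene stay as the last step left them, time stands still between calls to the robot, and variables do not carry over. Pictures are saved under pics/ and viewed, at most 10 in all, crops included, and the job is handed in when it is done.

Besides the shell and the picture viewer there is one more tool, called after "Request:" as a command line: name --argument value ..., lists and objects as JSON in quotes. send_rows: Moves the arm, as the interface text tells. Its arguments: {"type":"object","properties":{"moves":{"type":"array","items":{"type":"array","items":{"type":"array","items":{"type":"number"}}}},"grip_force":{"type":"number"}},"required":["moves"]}

```bash
mkdir -p pics; python3 - <<'E'
from cell import *
import cv2
for n in("side","top"):
    cv2.imwrite(f"pics/{n}0.png",cv2.resize(capture(n)[:,:,::-1],(800,600)))
    p=camera_params(n);print(n,p)
s=state();print(s['time_s'],s['position'],s['ee_rot'],s['wrist_force'])
E
```

```text
side {'fx': 388.99958474591506, 'fy': 388.99958474591506, 'cx': 257.5612093236483, 'cy': 193.98988689443902, 'R': array([[-0.95536258, -0.29542269,  0.00278792],
       [-0.13296446,  0.42152641, -0.89701501],
       [ 0.26382341, -0.85734527, -0.44199128]]), 't': array([0.52948046, 0.20497014, 0.84600918])}
top {'fx': 431.24292147427315, 'fy': 431.24292147427315, 'cx': 251.25988524411372, 'cy': 191.7481546923707, 'R': array([[ 0.0170684 , -0.99977117, -0.01289472],
       [-0.99502697, -0.01571882, -0.09835776],
       [ 0.09813256,  0.01450941, -0.99506757]]), 't': array([-0.03335831,  0.57121025,  1.40295496])}
0.1 [0.18573088 0.49079877 0.24757053] [[-9.35250415e-01  3.53986395e-01 -5.41628904e-04]
 [ 3.53986803e-01  9.35249594e-01 -1.24135089e-03]
 [ 6.71368855e-05 -1.35270342e-03 -9.99999083e-01]] [-0.53740189  0.0593644   0.13619589]
```

View pics/side0.png

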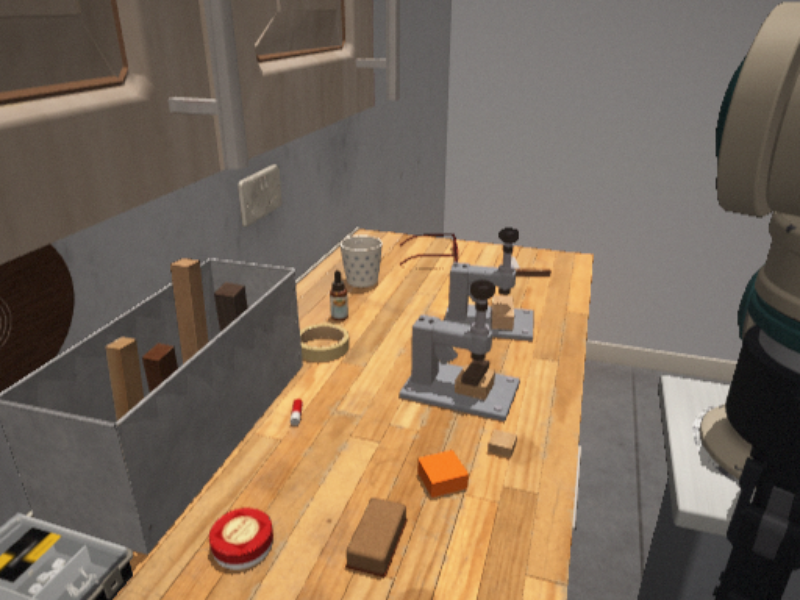

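View pics/top0.png

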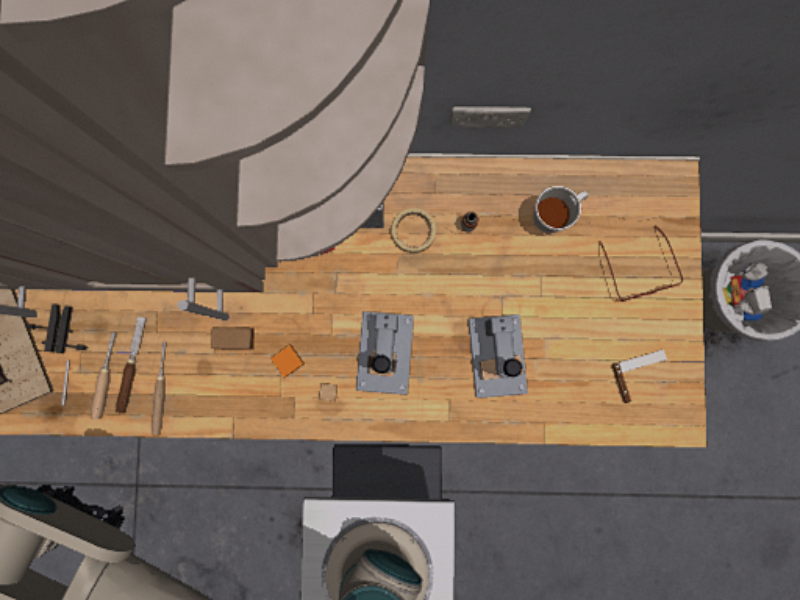

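The side view shows the near press (press_1, knob at about (482,290)) with a dark strip on a block. The far press (knob at about (508,236)) seems to hold a single block. Block look-alikes are the orange block at (443,472), the small light block at (502,443), the blocks on both beds at (475,380) and (502,317), and the two knobs. I'll check this in a crop and measure knob 1.

```bash
cat > h.py <<'E'
from cell import *
import cv2, numpy as np
def ray(n,u,v):
    p=camera_params(n);R,t=p['R'],p['t']
    return -R.T@t, R.T@np.array([(u-p['cx'])/p['fx'],(v-p['cy'])/p['fy'],1])
def onz(n,u,v,z):
    o,d=ray(n,u,v);return o+d*(z-o[2])/d[2]
def proj(n,X):
    p=camera_params(n);c=p['R']@X+p['t'];return p['fx']*c[0]/c[2]+p['cx'],p['fy']*c[1]/c[2]+p['cy']
def dark(im,c,r,th=60):
    m=(im.max(2)<th).astype(np.uint8)
    x0,y0=c[0]-r,c[1]-r
    n,l,s,ce=cv2.connectedComponentsWithStats(m[y0:c[1]+r,x0:c[0]+r])
    return [(s[i,:2]+[x0,y0],s[i,2:],ce[i]+[x0,y0]) for i in range(1,n) if s[i,4]>25]
E
python3 - <<'E'
from h import *
t=capture("top");s=capture("side")
for b in [(244,233),(328,235)]:
    for x in dark(t,b,16): print("top",*x,onz("top",*x[2],.185))
for b in [(309,186),(325,151)]:
    for x in dark(s,b,16): print("side",*x)
a=cv2.resize(s[130:270,250:350,::-1],(400,560),interpolation=cv2.INTER_CUBIC)
b=cv2.resize(t[190:260,220:345,::-1],(400,224),interpolation=cv2.INTER_CUBIC)
c=np.zeros((560,800,3),np.uint8);c[:,:400]=a;c[:224,400:]=b
cv2.imwrite("pics/crop.png",c)
E
```

```text
top [235 227] [ 15  12 134] [242.38059701 232.35074627] [ 0.43643227 -0.00231756  0.185     ]
top [322 230] [12 11 99] [327.52525253 234.86868687] [ 0.43334762 -0.25083855  0.185     ]
side [301 179] [ 16  13 159] [308.23899371 185.11949686]
side [305 193] [ 7  6 31] [307.93548387 196.09677419]
side [319 146] [ 13  10 100] [325.28 150.32]
```

View pics/crop.png

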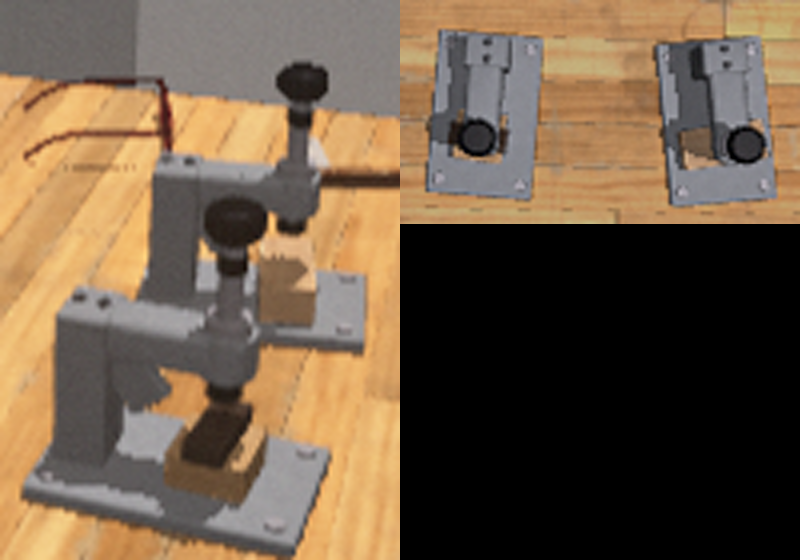

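The crop confirms that press_1 (left, knob at side px (308,185), top px (244,233)) carries the dark strip on a light block. Press_2 holds one plain block. I'll close the fingers and move above knob 1.

Request:
send_rows --moves '[[[0, 0, 0, -10, -9, -20, 255], [0, 0, 0, -25, -23, -20, 255], [0, 0, 0, -25, -23, 0, 255], [0, 0, 0, -25, -23, 0, 255], [0, 0, 0, -25, -23, 0, 255], [0, 0, 0, -25, -23, 0, 255], [0, 0, 0, -25, -23, 0, 255], [0, 0, 0, -25, -23, 0, 255], [0, 0, 0, -25, -23, 0, 255], [0, 0, 0, -25, -23, 0, 255], [0, 0, 0, -25, -23, 0, 255], [0, 0, 0, -25, -23, 0, 255], [0, 0, 0, -25, -23, 0, 255], [0, 0, 0, -25, -23, 0, 255], [0, 0, 0, -25, -23, 0, 255], [0, 0, 0, -25, -23, 0, 255], [0, 0, 0, -24, -23, 0, 255], [0, 0, 0, 0, 0, 0, 255]]]' --grip_force 40

```text
time_s: 2.0
position: [0.4356, -0.009, 0.2876]
ee_rot: [[-0.934, 0.358, -0.001], [0.358, 0.934, -0.001], [0.001, -0.001, -1.0]]
wrist_force: [-0.5, 0.6, 0.4]
finger_gap: 0.0004
grasp_force: 0.0
```

```bash
python3 - <<'E'
from h import *
# knob centre (mid-height ~0.187/0.183) from the two earlier pictures
o1,d1=ray("top",243.9,232.9);o2,d2=ray("side",308.5,185.1)
A=np.c_[d1,-d2];k=np.linalg.lstsq(A,o2-o1,rcond=None)[0]
P,Q=o1+k[0]*d1,o2+k[1]*d2;print(P,Q)
for z in(.182,.193):print(onz("top",243.9,232.9,z))
for X in [(P+Q)/2]:print(proj("top",X),proj("side",X))
s=state();T=s['ee_rot'];print(s['time_s'],s['position'],T.round(3),s['finger_gap'],s['wrist_force'],s['q'])
a=capture("side");b=capture("top")
c=np.hstack([cv2.resize(a[90:240,240:360,::-1],(400,500),interpolation=2),cv2.resize(b[180:280,204:284,::-1],(400,500),interpolation=2)])
cv2.imwrite("pics/ab.png",c)
E
```

```text
[ 0.43491325 -0.00674505  0.18338283] [ 0.43543678 -0.00666492  0.18338674]
[ 0.43491723 -0.00670364  0.182     ]
[ 0.43488557 -0.00703304  0.193     ]
(np.float64(243.8879828155321), np.float64(232.80999940291267)) (np.float64(308.6170025402259), np.float64(185.1083006297191))
2.0 [ 0.43559442 -0.00903282  0.28759778] [[-0.934  0.358 -0.001]
 [ 0.358  0.934 -0.001]
 [ 0.001 -0.001 -1.   ]] 0.00035387158432726134 [-0.5133328   0.57804395  0.42636294] [-1.05113440e-01 -2.08559223e-01  1.56981407e+00 -7.00658486e-04
  1.78145223e+00 -1.31019352e+00]
```

View pics/ab.png

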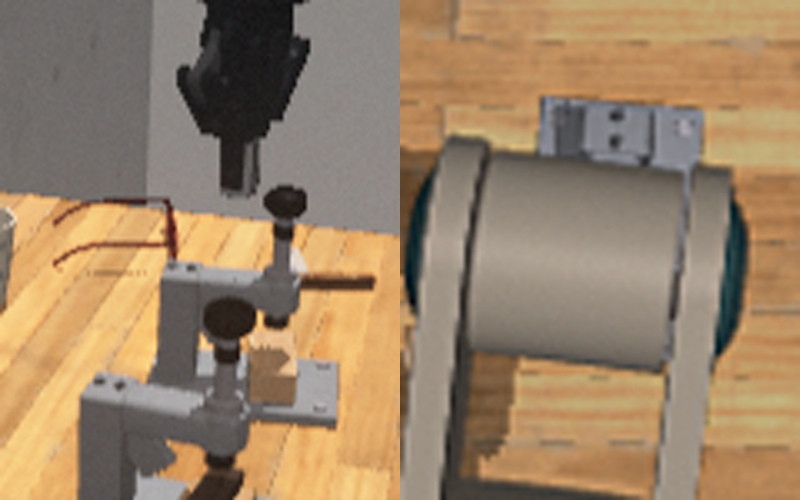

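The fingertips (crop (238,190)) hover over knob 1 (crop (228,318)), and the two rays meet within 1 mm at a sensible height. I'll shift 2 mm and go down to just above the knob.

Request:
send_rows --moves '[[[0, 0, 0, 1, 2, 20, 255], [0, 0, 0, 0, 0, 25, 255], [0, 0, 0, 0, 0, 20, 255], [0, 0, 0, 0, 0, 8, 255], [0, 0, 0, 0, 0, 3, 255], [0, 0, 0, 0, 0, 2, 255], [0, 0, 0, 0, 0, 0, 255], [0, 0, 0, 0, 0, 0, 255]]]'

```text
time_s: 2.9
position: [0.435, -0.0041, 0.2112]
ee_rot: [[-0.935, 0.354, 0.002], [0.354, 0.935, -0.0], [-0.001, 0.0, -1.0]]
wrist_force: [0.5, 0.2, -0.7]
finger_gap: 0.0003
grasp_force: 0.0
```

Request:
send_rows --moves '[[[0, 0, 0, -1, -2, 0, 255], [0, 0, 0, 0, 0, 1, 255], [0, 0, 0, 0, 0, 1, 255], [0, 0, 0, 0, 0, 1, 255], [0, 0, 0, 0, 0, 1, 255], [0, 0, 0, 0, 0, 1, 255], [0, 0, 0, 0, 0, 0, 255], [0, 0, 0, 0, 0, 0, 255]]]'

```text
time_s: 3.7
position: [0.435, -0.0064, 0.2054]
ee_rot: [[-0.935, 0.354, 0.0], [0.354, 0.935, -0.0], [-0.0, 0.0, -1.0]]
wrist_force: [0.4, -2.5, 2.7]
finger_gap: 0.0
grasp_force: 1.4
```

Contact is made. Continue down to about 30 mm of travel, then look at the band.

Request:
send_rows --moves '[[[0, 0, 0, 0, 0, 3, 255], [0, 0, 0, 0, 0, 3, 255], [0, 0, 0, 0, 0, 3, 255], [0, 0, 0, 0, 0, 3, 255], [0, 0, 0, 0, 0, 3, 255], [0, 0, 0, 0, 0, 3, 255], [0, 0, 0, 0, 0, 3, 255], [0, 0, 0, 0, 0, 2, 255], [0, 0, 0, 0, 0, 1, 255], [0, 0, 0, 0, 0, 1, 255], [0, 0, 0, 0, 0, 0, 255], [0, 0, 0, 0, 0, 0, 255]]]'

```text
time_s: 4.9
position: [0.4351, -0.0064, 0.1814]
ee_rot: [[-0.935, 0.354, 0.001], [0.354, 0.935, -0.0], [-0.001, 0.0, -1.0]]
wrist_force: [-1.2, -2.4, 11.3]
finger_gap: -0.0001
grasp_force: 5.5
```

```bash
python3 - <<'E'
from h import *
for i in range(3):
    a=capture("side");s=state();print(s['position'],s['wrist_force'])
cv2.imwrite("pics/b1.png",cv2.resize(a[150:250,250:350,::-1],(600,600),interpolation=2))
for z in(.122,.146,.158): print(z,(np.array(proj("side",np.array([.435,-.0065,z])))-[250,150])*6)
E
```

```text
[ 0.43508855 -0.00639253  0.18138686] [-1.62295614 -2.6013442  11.30319595]
[ 0.43508143 -0.00636179  0.18139638] [-2.53939939 -1.66023885 10.1286097 ]
[ 0.43509292 -0.0063868   0.18139851] [-0.79229779 -2.16002505  9.86679469]
0.122 [342.50245807 353.35464916]
0.146 [346.17074712 298.68858759]
0.158 [348.0374449  270.87043743]
```

View pics/b1.png

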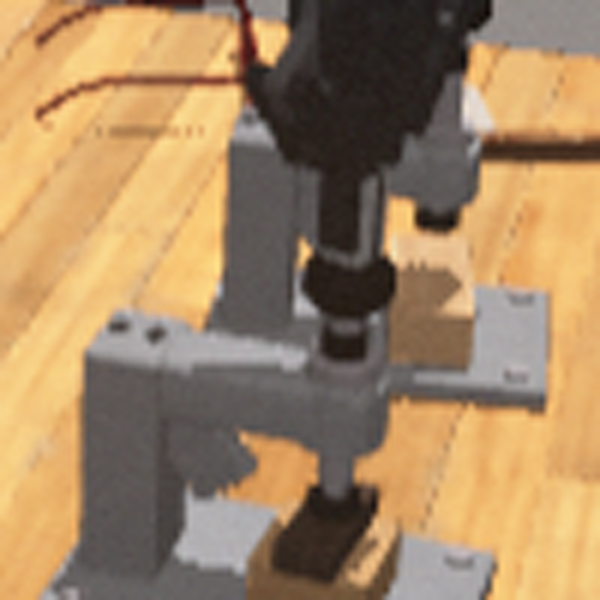

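At side-crop (347,345) the band is still just above the sleeve rim, and the foot is down on the strip. Force and height both put travel at about 28.6 mm. Push 6.5 mm more, slowly.

Request:
send_rows --moves '[[[0, 0, 0, 0, 0, 1, 255], [0, 0, 0, 0, 0, 1, 255], [0, 0, 0, 0, 0, 1, 255], [0, 0, 0, 0, 0, 1, 255], [0, 0, 0, 0, 0, 1, 255], [0, 0, 0, 0, 0, 1, 255], [0, 0, 0, 0, 0, 0.5, 255], [0, 0, 0, 0, 0, 0, 255], [0, 0, 0, 0, 0, 0, 255], [0, 0, 0, 0, 0, 0, 255]]]'

```text
time_s: 6.05
position: [0.4351, -0.0064, 0.1754]
ee_rot: [[-0.935, 0.354, 0.001], [0.354, 0.935, -0.0], [-0.001, 0.0, -1.0]]
wrist_force: [-4.1, -1.6, 13.6]
finger_gap: 0.0003
grasp_force: 7.2
```

```bash
python3 - <<'E'
from h import *
for i in range(3):
    a=capture("side");s=state();print(s['position'],s['wrist_force'])
cv2.imwrite("pics/b2.png",cv2.resize(a[180:250,275:335,::-1],(600,600),interpolation=2))
E
```

```text
[ 0.43511646 -0.00637816  0.17542162] [-4.79674485 -2.54984776 14.6528191 ]
[ 0.43513436 -0.0063744   0.17544537] [-3.72382472 -2.40446656 14.89066166]
[ 0.43513035 -0.00638432  0.17543127] [-3.5886822  -1.91624233 14.72782231]
```

View pics/b2.png

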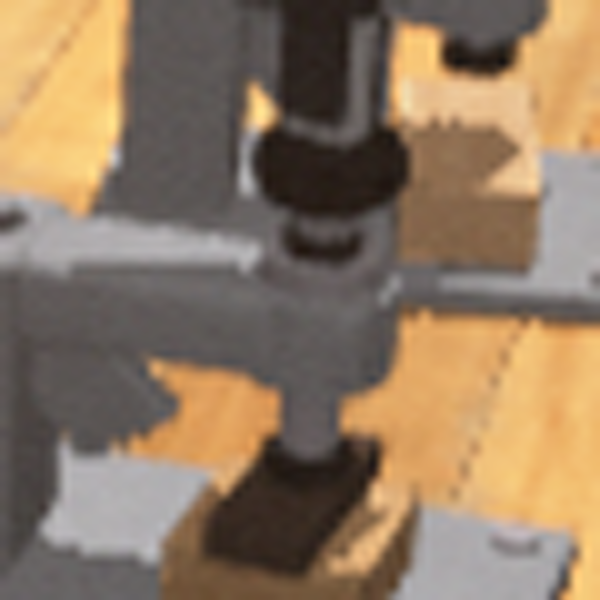

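The band at crop (322,243) is partly sunk in the sleeve, roughly half. Height gives 34.6 mm of travel, and force agrees. Now hold still.

Request:
send_rows --moves '[[[0, 0, 0, 0, 0, 0, 255], [0, 0, 0, 0, 0, 0, 255], [0, 0, 0, 0, 0, 0, 255], [0, 0, 0, 0, 0, 0, 255], [0, 0, 0, 0, 0, 0, 255], [0, 0, 0, 0, 0, 0, 255], [0, 0, 0, 0, 0, 0, 255], [0, 0, 0, 0, 0, 0, 255], [0, 0, 0, 0, 0, 0, 255], [0, 0, 0, 0, 0, 0, 255], [0, 0, 0, 0, 0, 0, 255], [0, 0, 0, 0, 0, 0, 255], [0, 0, 0, 0, 0, 0, 255], [0, 0, 0, 0, 0, 0, 255], [0, 0, 0, 0, 0, 0, 255], [0, 0, 0, 0, 0, 0, 255], [0, 0, 0, 0, 0, 0, 255], [0, 0, 0, 0, 0, 0, 255], [0, 0, 0, 0, 0, 0, 255], [0, 0, 0, 0, 0, 0, 255]]]'

```text
time_s: 8.2
position: [0.4351, -0.0064, 0.1755]
ee_rot: [[-0.935, 0.354, 0.002], [0.354, 0.935, -0.0], [-0.002, 0.0, -1.0]]
wrist_force: [-3.5, -2.1, 13.8]
finger_gap: 0.0001
grasp_force: 7.2
```

Request:
send_rows --moves '[[[0, 0, 0, 0, 0, 0, 255], [0, 0, 0, 0, 0, 0, 255], [0, 0, 0, 0, 0, 0, 255], [0, 0, 0, 0, 0, 0, 255], [0, 0, 0, 0, 0, 0, 255], [0, 0, 0, 0, 0, 0, 255], [0, 0, 0, 0, 0, 0, 255], [0, 0, 0, 0, 0, 0, 255], [0, 0, 0, 0, 0, 0, 255], [0, 0, 0, 0, 0, 0, 255], [0, 0, 0, 0, 0, 0, 255], [0, 0, 0, 0, 0, 0, 255], [0, 0, 0, 0, 0, 0, 255], [0, 0, 0, 0, 0, 0, 255], [0, 0, 0, 0, 0, 0, 255], [0, 0, 0, 0, 0, 0, 255], [0, 0, 0, 0, 0, 0, 255], [0, 0, 0, 0, 0, 0, 255], [0, 0, 0, 0, 0, 0, 255], [0, 0, 0, 0, 0, 0, 255]]]'

```text
time_s: 10.2
position: [0.4351, -0.0064, 0.1754]
ee_rot: [[-0.935, 0.354, 0.001], [0.354, 0.935, -0.0], [-0.001, 0.0, -1.0]]
wrist_force: [-3.9, -2.6, 14.1]
finger_gap: -0.0003
grasp_force: 7.2
```

Request:
send_rows --moves '[[[0, 0, 0, 0, 0, 0, 255], [0, 0, 0, 0, 0, 0, 255], [0, 0, 0, 0, 0, 0, 255], [0, 0, 0, 0, 0, 0, 255], [0, 0, 0, 0, 0, 0, 255], [0, 0, 0, 0, 0, 0, 255], [0, 0, 0, 0, 0, 0, 255], [0, 0, 0, 0, 0, 0, 255], [0, 0, 0, 0, 0, 0, 255], [0, 0, 0, 0, 0, 0, 255], [0, 0, 0, 0, 0, 0, 255], [0, 0, 0, 0, 0, 0, 255], [0, 0, 0, 0, 0, 0, 255], [0, 0, 0, 0, 0, 0, 255], [0, 0, 0, 0, 0, 0, 255], [0, 0, 0, 0, 0, 0, 255], [0, 0, 0, 0, 0, 0, 255], [0, 0, 0, 0, 0, 0, 255], [0, 0, 0, 0, 0, 0, 255], [0, 0, 0, 0, 0, 0, 255]]]'

```text
time_s: 12.2
position: [0.4351, -0.0064, 0.1754]
ee_rot: [[-0.935, 0.354, 0.001], [0.354, 0.935, -0.0], [-0.001, 0.0, -1.0]]
wrist_force: [-4.3, -2.7, 14.4]
finger_gap: 0.0001
grasp_force: 7.2
```

```bash
python3 - <<'E'
from h import *
a=capture("side");s=state();print(s['time_s'],s['position'],s['wrist_force'])
cv2.imwrite("pics/b3.png",cv2.resize(a[180:250,275:335,::-1],(600,600),interpolation=2))
E
```

```text
12.25 [ 0.43513373 -0.00640016  0.1754303 ] [-4.7309777  -2.23767779 15.07264383]
```

View pics/b3.png

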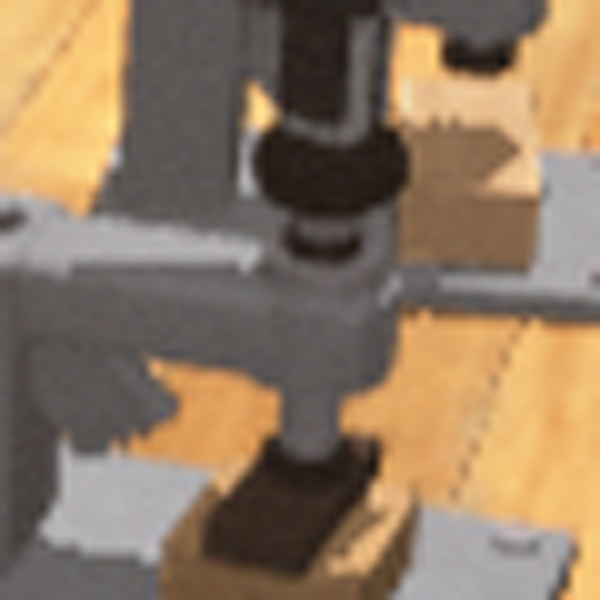

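The picture is unchanged after more than 6 s: the band at crop (322,243) is still half-sunk and the strip is in place. Handing in.

```bash
python3 -c "from cell import *;print(sign_off())"
```

```text
the job is handed in; nothing more can be done
None
```

Press 1, the one with the strip on its block, was held with its band about half-way into the sleeve (about 34.6 mm of travel) for just over 6 s, and I handed in still holding it down, touching nothing else.

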